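# Prime the hand-pumped vacuum holder

## Task

Prime the vacuum holder on the repair bench so that it grips the display panel: push its yellow plunger all the way down with the fingertips and let it spring right back up, again and again, until the red indicator pin beside it has come fully out, then leave the plunger up and move clear. Press only the plunger: do not touch the pin, do not lift, tip or shift the holder, and leave the panel on it and the other things on the bench where they are.

Things in the scene. Friction and masses are not known exactly. Their poses are not given: they have to be found in the camera images.
- holder: The vacuum holder, loose on the bench on rubber feet, 1.2 to 2 kg: a blue-grey base plate 140 (x) x 290 (y) x 18 mm. Origin: centre of its underside, on the bench. In its own frame the plunger's axis is at x 0, y -105 mm, the pin's axis at x 0, y -22 mm, and the panel lies about x 0, y +72 mm. z is up.
- plunger_top (a point): Centre of the flat top of the yellow mushroom-shaped plunger cap (44 mm across at the brim, flat top about 34 mm across); it moves with the plunger. At rest 110 mm above the bench, fully down 82 mm. The black barrel below the cap is 48 mm across (52 mm at its metal rim) and its top is 67 mm above the bench. z is up.
- pump_plunger (a joint): Travel of the plunger, m: 0 = all the way up (rest), 0.028 = pressed all the way down onto its stop. A spring pushes it up with 6 N at the top and 12 N at the bottom (up to 2 N more while the pin is being driven). A stroke counts only when the plunger goes down at least 24 mm and then comes back up to within 4 mm of the top; shorter strokes gain little or nothing.
- pin_tip (a point): Centre of the top end of the indicator pin, a 12 mm round upright pin in an aluminium sleeve (28 mm across, top 62 mm above the bench), 83 mm from the plunger's axis. The tip is 64 mm above the bench when the pin is in and 94 mm when it is fully out. The upper 24 mm of the pin are red, below that it is green: 8 mm of green show above the sleeve's rim only when it is fully out.
- pump_pin (a joint): How far the pin has come out, m: 0 = in, about 0.030 (29 to 31 mm) = fully out. It starts anywhere from 0 to 0.013. It rises 6 mm during each full downward stroke (the first one gives 3 to 10 mm) and friction keeps it there when the plunger returns; three to five full strokes are needed. Extra strokes after it is fully out do no harm.
- panel: Display panel, aluminium with a black glass face, 150 x 74 x 8 mm, lying loose on the holder's four rubber cups. Origin: centre of its underside, 32 mm above the bench.
- screwdriver: Loose screwdriver with red handle, 180 mm long along its x, 22 mm thick, lying near the holder's front (-x) edge. Origin: middle of its length, on the bench.
- spudger: Loose black and yellow pry tool, 160 mm long along its x, 13 mm thick, lying behind the holder (+x side). Origin: middle of its length, on the bench.
- screw_cup: Loose steel screw cup, 60 mm across, 30 mm high, standing on the bench beside the plunger end of the holder. Origin: centre of its underside.
- battery: Loose black battery pack, 200 x 75 x 9 mm, at the robot's left. Origin: centre of its underside.
- trackball: Loose dark trackball mouse with a blue ball, 110 x 75 x 49 mm, at the robot's right. Origin: centre of its underside.
- dispenser: Loose white dispenser bottle with a steel push top, 68 mm across, 119 mm high, not part of the job. Origin: centre of its underside.
- mug: Loose blue mug, 76 mm across, 90 mm high, not part of the job. Origin: centre of its underside.
There are look-alikes about, which are no part of the job. What is shaped like the panel but blue or orange is not meant.

How it is judged:
By the outcome, as a careful person would: the job done as asked, in the order asked, and still so for the second after the job is handed in, with the robot touching nothing.
It also fails if it takes over 40 s, if anything falls off the work surface, if the arm or the gripper's body presses on something with over 40 N, if the wrist force passes 120 N, or if a joint passes its speed limit or range.

## Robot

A 6-joint arm with a two-finger parallel gripper is mounted at the origin on the work surface. World frame = base frame: x ahead of the robot, y to its left, z up, the work surface at z = 0. Lengths are in m, angles in rad, forces in N, time in s.
With the tool pointing down it reaches from about 0.35 to 0.975 m from the base axis. Payload 4.9 kg.
Tool frame: the origin (TCP) lies midway between the tips of the shut fingers; the grasp point (between the pads) lies 19 mm behind it; z points along the fingers, y is the direction in which the jaws open and shut (so a half turn about z gives the same grasp; the last joint's range is limited). The gripper opens to 85 mm and grips with 20 to 120 N. Pads are 22 mm wide; open, the fingers measure 114 mm over their backs; the gripper's body (76 mm by 85 mm) begins 54 mm behind the grasp point. The pads swing forward as they close: fully open they stand 13 mm farther back than shut.
Start: joints at [1.067, 0.053, 1.613, -0, 1.476, -0.119], TCP at [0.235, 0.579, 0.231] pointing down, gripper open.
Joint ranges: [-3.01, 3.01], [-1.01, 2.22], [0.06, 2.58], [-1.02, 4.17], [0.09, 2.62], [-3.14, 3.14]. Speed limits (rad/s): [2.57, 2.57, 3.14, 3.14, 3.14, 3.14].

## Interface

Orientations are given as a unit quaternion [w, x, y, z].
In Python, from plant import manip, cams gives the robot as it stands.
- The arm moves only by the tool jog_arm, never from a script. Its argument "targets" is a list of rows, each a list of 4 numbers: the shift along the tool's x, y, z in m, then the turn about the tool's z in degrees. A call has 1 to 5 rows; each row is the pose to reach, as a shift and turn from the pose commanded when the call began, along the tool's axes at that moment; what a row does not reach only later rows make up. A row lasts 1/12 s, in which the tool goes at most 41.7 mm and 7.16 degrees, less where a joint would pass 70% of its speed; a pose out of reach is approached as far as the arm can. A call with a gripper value outside its range is refused whole. "fingers" is the opening, from 0 (shut) to 1 (fully open), set as the call begins (left out, the last holds). The fingers move at their own pace and stop on an object; the grip force is fixed at half the most. Time passes only in rows, so rows that repeat a pose let the fingers close. It gives the time, the measured TCP pose, the force and the opening at its end, in the units of the state.
- manip.state(): the state, without advancing time (a new reading comes with each control period).
- cams.grab_frame(name): name is "scene" or "top" or "wrist"; returns the picture (480x640x3 uint8, red, green, blue); there is no depth.
- cams.get_calibration(name): a dict with "camera_matrix" (3x3 intrinsics, pixels), "cam_to_world" (4x4, takes a point from camera to world coordinates). Camera axes: x right, y up, looking along -z (the intrinsics and any distortion apply to the point x, -y, -z); pixel columns grow to the right and rows downward; lengths in m; the calibration is good to about 2 mm. The wrist camera is an equidistant fisheye: a pixel r from the principal point sees the ray r / f radians off the axis. A picture is of the moment at which its call begins: read the wrist's pose just before it. get_calibration takes no time and is no camera call; for the wrist camera it gives the pose at the moment of the call.
- manip.job_done(): hands the job in, once; it reports no verdict.
The state is a dict: "time": time; "joint_pos": joint angles; "joint_vel": joint speeds; "joint_efforts": joint torques, N m; "tool_pos": TCP position; "tool_rot": TCP orientation; "contact_force": force on the tool from outside, world axes, zero at the start; "ft_torque": the same for the moment, N m; "gripper_width": opening from 0.0 (shut) to 1.0 (fully open).
Only numpy, scipy, OpenCV 4.12 (cv2) and the standard library are available. Lean on these libraries where they do the work, as an engineer would, in place of code of your own. Each camera call takes 0.05 s, during which the arm holds its last target. There are 200 camera calls.

## Working session

There is one attempt and no reset: what is moved stays moved. The work goes in short steps, Python scripts to look and compute and a tool call to move; the robot and the scene stay as the last step left them, time stands still between calls to the robot, and variables do not carry over. Pictures are saved under pics/ and viewed, about 8 in all and at most 12, crops included, and the job is handed in when it is done.

Besides the shell and the picture viewer there is one more tool, called as name(argument=value, ...), one argument or row to a line, values as JSON. jog_arm: Moves the arm, as the interface text tells. Its arguments: {"type":"object","properties":{"targets":{"type":"array"},"fingers":{"type":"number"}},"required":["targets"]}

```bash
ls; mkdir -p pics
cat > h.py <<'E'
import numpy as np, cv2
from plant import manip, cams
def grab(name,fn=None):
    c=cams.get_calibration(name); im=cams.grab_frame(name)
    if fn: cv2.imwrite('pics/'+fn,cv2.cvtColor(im,cv2.COLOR_RGB2BGR))
    return im,c
def ray(c,u,v,fish=False):
    K=np.array(c['camera_matrix']);T=np.array(c['cam_to_world'])
    x=(u-K[0,2])/K[0,0];y=(v-K[1,2])/K[1,1]
    if fish:
        r=np.hypot(x,y);s=np.sin(r)/max(r,1e-9);d=np.array([x*s,-y*s,-np.cos(r)])
    else: d=np.array([x,-y,-1])
    d=T[:3,:3]@d;return T[:3,3],d/np.linalg.norm(d)
def onz(c,u,v,z,fish=False):
    o,d=ray(c,u,v,fish);return o+d*(z-o[2])/d[2]
def tri(r1,r2):
    (a,d),(b,e)=r1,r2
    s=np.linalg.lstsq(np.c_[d,-e],b-a,rcond=None)[0]
    p,q=a+s[0]*d,b+s[1]*e;return (p+q)/2,np.linalg.norm(p-q)
E
python3 - <<'E'
from h import *
a,c=grab('scene','s1.png');b,d=grab('top','t1.png')
s=manip.state();print(s['time'],s['tool_pos'],s['tool_rot'],s['contact_force'],s['gripper_width'])
for n in('scene','top','wrist'):
    c=cams.get_calibration(n);print({k:(np.round(v,3).tolist() if not isinstance(v,str) else v) for k,v in c.items()})
E
```

```text
pics
0.1 [0.2343454  0.57880468 0.23017714] [-2.84722489e-04  1.91231122e-01  9.81544600e-01 -8.80474078e-04] [ 1.08949429 -0.02085145 -0.23699969] 1.001696552728915
{'camera_matrix': [[527.928, 0.0, 315.338], [0.0, 527.928, 233.597], [0.0, 0.0, 1.0]], 'cam_to_world': [[-0.319, -0.672, 0.669, 1.212], [0.948, -0.212, 0.239, 0.265], [-0.019, 0.71, 0.704, 0.871], [0.0, 0.0, 0.0, 1.0]]}
{'camera_matrix': [[557.634, 0.0, 317.908], [0.0, 557.634, 245.707], [0.0, 0.0, 1.0]], 'cam_to_world': [[-0.027, 0.984, -0.173, 0.286], [-1.0, -0.028, 0.0, 0.023], [-0.005, 0.173, 0.985, 1.29], [0.0, 0.0, 0.0, 1.0]]}
{'camera_matrix': [[371.648, 0.0, 319.294], [0.0, 371.648, 236.106], [0.0, 0.0, 1.0]], 'cam_to_world': [[0.375, -0.887, -0.27, 0.165], [0.927, 0.358, 0.111, 0.608], [-0.002, -0.291, 0.957, 0.373], [0.0, 0.0, 0.0, 1.0]]}
```

View pics/s1.png

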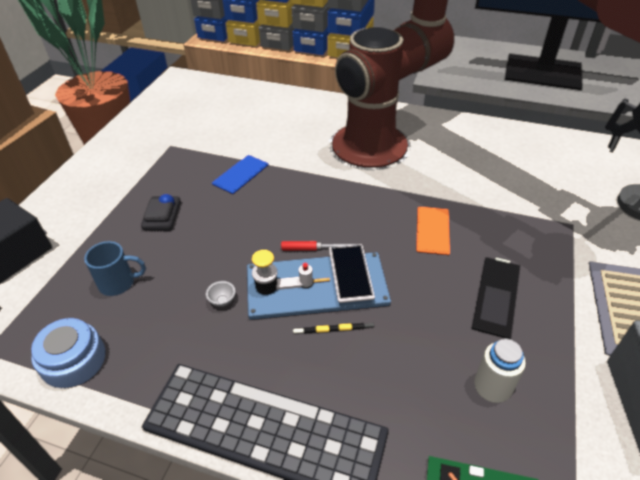

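View pics/t1.png

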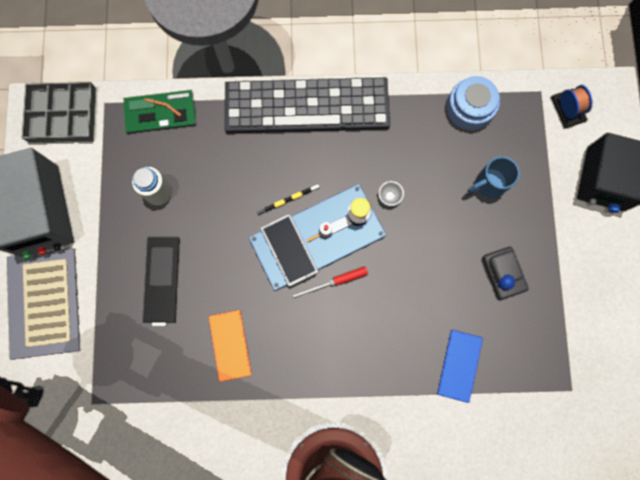

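The scene view shows the yellow plunger cap at (263,258) and the red pin at (305,268), with the panel at (351,272). In the top view the cap is at (359,208), the pin at (326,229) and the panel at (289,249).

Things that could be taken for the plunger:
- Spudger's yellow bands, scene (335,328)
- Dispenser's steel push top, scene (508,352)
- Blue can with a grey top, scene (68,345)

I choose the cap on the blue-grey plate, and I'll check it in one close crop.

Run:
```python
from h import *
P={}
for n,f,bx,px in(('scene','s1.png',(245,245,282,285),(298,260,313,275)),('top','t1.png',(345,195,375,225),(318,221,334,237))):
    im=cv2.imread('pics/'+f);c=cams.get_calibration(n);hsv=cv2.cvtColor(im,cv2.COLOR_BGR2HSV)
    y=cv2.inRange(hsv,(20,120,90),(35,255,255));r=cv2.inRange(hsv,(0,120,80),(8,255,255))|cv2.inRange(hsv,(172,120,80),(180,255,255))
    def get(m,b):
        z=np.zeros_like(m);z[b[1]:b[3],b[0]:b[2]]=m[b[1]:b[3],b[0]:b[2]];v,u=np.nonzero(z);return u,v
    u,v=get(y,bx);print(n,'yel',u.mean(),v.mean(),u.min(),u.max(),v.min(),v.max(),len(u))
    ur,vr=get(r,px);print('red',ur.mean(),vr.mean(),ur.min(),ur.max(),vr.min(),vr.max(),len(ur))
    P[n]=(ray(c,u.mean(),v.mean()),ray(c,ur.mean(),vr.mean()))
    print('plane: cap',onz(c,u.mean(),v.mean(),.105).round(4),'pin',onz(c,ur.mean(),vr.mean(),.068).round(4))
    # plate mask corners
    b=cv2.inRange(hsv,(98,60,60),(115,190,255));k=cv2.morphologyEx(b,cv2.MORPH_CLOSE,np.ones((9,9)))
    cs=[q for q in cv2.findContours(k,0,1)[0] if cv2.pointPolygonTest(cv2.convexHull(q),(281,300) if n=='scene' else (340,240),False)>=0]
    q=max(cs,key=cv2.contourArea);
    if n=='top':
        R=cv2.minAreaRect(q);print(R);bp=[onz(c,*p,.018)[:2] for p in cv2.boxPoints(R)];print(np.round(bp,3))
for i in(0,1):
    print(tri(P['scene'][i],P['top'][i]))
a=cv2.imread('pics/s1.png')[215:335,225:400];b=cv2.imread('pics/t1.png')[170:290,240:415]
cv2.imwrite('pics/c1.png',cv2.resize(np.vstack([a,b]),None,fx=2.5,fy=2.5,interpolation=2))
```

```text
scene yel 262.5145631067961 257.9482200647249 252 273 250 267 309
red 304.72727272727275 265.59090909090907 303 306 263 269 22
plane: cap [ 0.5804 -0.073   0.105 ] pin [0.5434 0.0011 0.068 ]
top yel 359.8 206.915 351 369 199 216 200
red 325.9166666666667 227.16666666666666 325 327 225 229 12
plane: cap [ 0.5785 -0.0707  0.105 ] pin [0.5432 0.0041 0.068 ]
((338.50396728515625, 226.07948303222656), (59.0546875, 75.60505676269531), 63.970401763916016)
[[ 0.582  0.083]
 [ 0.658 -0.079]
 [ 0.529 -0.134]
 [ 0.456  0.026]]
(array([ 0.57922055, -0.07207941,  0.1039396 ]), np.float64(0.002825603684353958))
(array([0.54350791, 0.0026917 , 0.06858185]), np.float64(0.0029452875729288307))
```

View pics/c1.png

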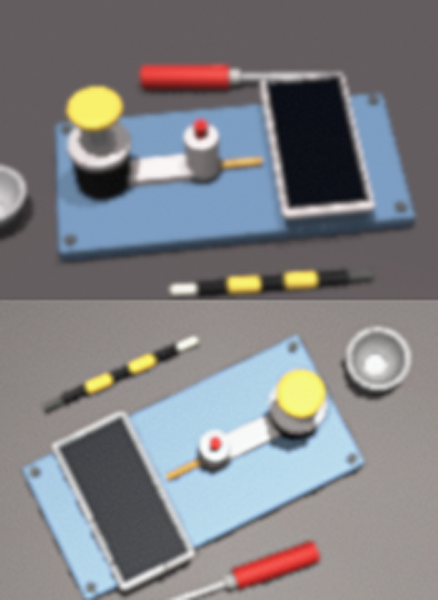

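The crop confirms the yellow mushroom cap on the black barrel of the plate. The red pin next to it is only slightly out. Cap at about (0.580, -0.072), pin at about (0.5435, 0.003), which are 83 mm apart as described. Approaching at height with the fingers shut.

jog_arm(
  targets=[
    [-0.565,-0.473,0,0],
    [-0.565,-0.473,0,0],
    [-0.565,-0.473,0,0],
    [-0.565,-0.473,0,0],
    [-0.565,-0.473,0,0],
  ],
  fingers=0,
)

```text
time: 0.52
tool_pos: [0.3326, 0.3935, 0.2307]
tool_rot: [-0.0, 0.191, 0.982, -0.0]
contact_force: [0.9, 0.6, -0.3]
gripper_width: 0.3
```

jog_arm(
  targets=[
    [-0.404,-0.339,0,0],
    [-0.404,-0.339,0,0],
    [-0.404,-0.339,0,0],
    [-0.404,-0.339,0,0],
    [-0.404,-0.339,0,0],
  ],
)

```text
time: 0.93
tool_pos: [0.4303, 0.2094, 0.231]
tool_rot: [-0.0, 0.191, 0.982, -0.0]
contact_force: [1.1, 0.1, 0.2]
gripper_width: -0.002
```

jog_arm(
  targets=[
    [-0.2,-0.166,0,0],
    [-0.2,-0.166,0,0],
    [-0.2,-0.166,0,0],
    [-0.2,-0.166,0,0],
    [-0.2,-0.166,0,0],
  ],
)

```text
time: 1.35
tool_pos: [0.529, 0.0258, 0.2309]
tool_rot: [-0.0, 0.191, 0.982, 0.0]
contact_force: [0.9, 0.8, -0.9]
gripper_width: -0.004
```

jog_arm(
  targets=[
    [-0.05,-0.045,0,0],
    [-0.05,-0.045,0,0],
    [-0.05,-0.045,0,0],
  ],
)

```text
time: 1.6
tool_pos: [0.5593, -0.037, 0.2306]
tool_rot: [-0.0, 0.194, 0.981, -0.001]
contact_force: [0.1, 0.4, 0.4]
gripper_width: 0.001
```

Run:
```python
from h import *
s=manip.state();print(s['tool_pos'],s['tool_rot'])
im,c=grab('wrist','w1.png')
hsv=cv2.cvtColor(im,cv2.COLOR_RGB2HSV);y=cv2.inRange(hsv,(20,120,90),(35,255,255))
n,l,st,ce=cv2.connectedComponentsWithStats(y)
for i in range(1,n):
    if st[i,4]>150: print(st[i],ce[i],onz(c,*ce[i],.107,True).round(4))
```

```text
[ 0.55929123 -0.03695515  0.23055019] [-2.33173336e-04  1.93813885e-01  9.81038013e-01 -7.35139750e-04]
[261 241  55  54 444] [288.54279279 261.18468468] [ 0.5742 -0.0678  0.107 ]
```

View pics/w1.png

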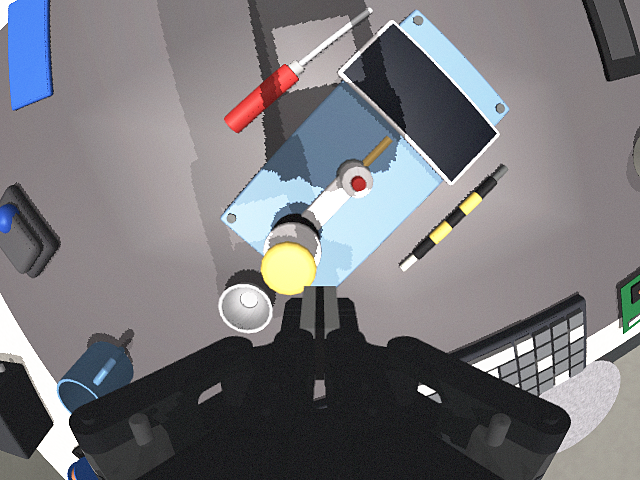

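The wrist view shows the cap at about (289,268), just ahead of the fingertips at (319,290), and the pin at (357,184). The first mask lost the bright part of the cap, so I'll use the whole blob.

Run:
```python
from h import *
s=manip.state();c=cams.get_calibration('wrist')
hsv=cv2.cvtColor(cv2.imread('pics/w1.png'),cv2.COLOR_BGR2HSV);y=cv2.inRange(hsv,(20,60,90),(38,255,255))
n,l,st,ce=cv2.connectedComponentsWithStats(y)
for i in range(1,n):
    if st[i,4]>900:
        p=onz(c,*ce[i],.106,True);print(st[i],ce[i],p.round(4))
        from scipy.spatial.transform import Rotation as R
        q=s['tool_rot'];print(R.from_quat([*q[1:],q[0]]).inv().apply(np.r_[p[:2],.12]-s['tool_pos']))
print(onz(c,357,184,.07,True))
```

```text
[ 260  241   57   54 2322] [287.91731266 267.72093023] [ 0.5784 -0.0681  0.106 ]
[-0.03129127 -0.02330357  0.11040444]
[0.54418866 0.00569827 0.07      ]
```

jog_arm(
  targets=[
    [-0.032,-0.025,0.02,0],
    [-0.032,-0.025,0.06,0],
    [-0.032,-0.025,0.095,0],
    [-0.032,-0.025,0.1,0],
    [-0.032,-0.025,0.1,0],
  ],
)

```text
time: 2.07
tool_pos: [0.5757, -0.0662, 0.1278]
tool_rot: [-0.004, 0.191, 0.982, 0.0]
contact_force: [0.4, -0.3, 0.9]
gripper_width: -0.001
```

Run:
```python
from h import *
s=manip.state();print(s['tool_pos'],s['tool_rot'],s['contact_force'],s['time'])
im,c=grab('scene','s2.png');w,_=grab('wrist','w2.png')
a=cv2.resize(im[205:325,205:365],None,fx=3,fy=3,interpolation=2);b=cv2.resize(w[150:330,220:440],None,fx=2,fy=2)
b=cv2.copyMakeBorder(b,0,0,0,480-b.shape[1],0)
cv2.imwrite('pics/c2.png',cv2.cvtColor(cv2.resize(np.vstack([a,b]),None,fx=.8,fy=.8),cv2.COLOR_RGB2BGR))
```

```text
[ 0.57567995 -0.06615764  0.12777134] [-3.82007102e-03  1.90696090e-01  9.81641626e-01  3.54112042e-04] [ 0.4069225  -0.29376455  0.94955319] 2.0667
```

View pics/c2.png

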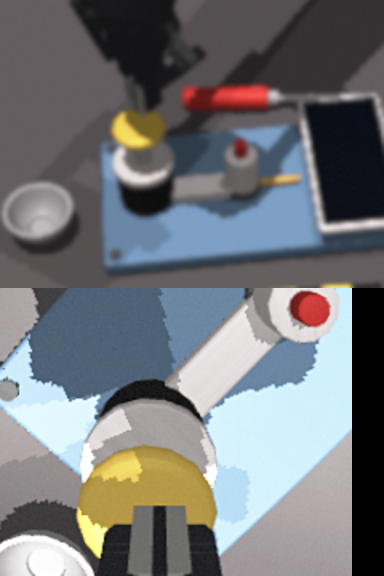

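The fingertips are just above the cap, about 4–5 mm off its centre. I'll trim that and settle.

jog_arm(
  targets=[
    [-0.004,-0.004,0,0],
    [-0.004,-0.004,0,0],
    [-0.004,-0.004,0,0],
  ],
)

```text
time: 2.42
tool_pos: [0.5821, -0.0734, 0.1339]
tool_rot: [0.002, 0.191, 0.982, -0.0]
contact_force: [0.4, 0.5, 0.2]
gripper_width: -0.0
```

jog_arm(
  targets=[
    [0,0,0,0],
    [0,0,0,0],
  ],
)

```text
time: 2.58
tool_pos: [0.5811, -0.0731, 0.1321]
tool_rot: [0.001, 0.191, 0.982, -0.0]
contact_force: [0.3, 0.2, -0.3]
gripper_width: 0.001
```

jog_arm(
  targets=[
    [0.002,0.001,0.015,0],
    [0.002,0.001,0.025,0],
    [0.002,0.001,0.034,0],
    [0.002,0.001,0.042,0],
    [0.002,0.001,0.042,0],
  ],
)

```text
time: 3.0
tool_pos: [0.5799, -0.0713, 0.0898]
tool_rot: [0.0, 0.191, 0.982, 0.0]
contact_force: [-2.5, 1.8, 9.0]
gripper_width: 0.001
```

jog_arm(
  targets=[
    [0,0,0.004,0],
    [0,0,0.008,0],
    [0,0,0.009,0],
    [0,0,0.009,0],
  ],
)

```text
time: 3.33
tool_pos: [0.5799, -0.0714, 0.0823]
tool_rot: [0.0, 0.191, 0.982, 0.0]
contact_force: [-5.2, 1.7, 11.9]
gripper_width: 0.002
```

jog_arm(
  targets=[
    [0,0,-0.015,0],
    [0,0,-0.03,0],
    [0,0,-0.038,0],
    [0,0,-0.038,0],
    [0,0,-0.038,0],
  ],
)

```text
time: 3.75
tool_pos: [0.5789, -0.0713, 0.1178]
tool_rot: [-0.0, 0.191, 0.982, -0.0]
contact_force: [-0.8, -0.2, -0.5]
gripper_width: 0.001
```

Run:
```python
from h import *
s=manip.state();print(s['tool_pos'],s['contact_force'],s['time'])
im,c=grab('scene','s3.png');w,cw=grab('wrist','w3.png')
o=cv2.cvtColor(cv2.imread('pics/s2.png'),cv2.COLOR_BGR2RGB)
f=lambda i:cv2.resize(i[225:315,235:355],None,fx=5,fy=3.3,interpolation=2)
cv2.imwrite('pics/c3.png',cv2.cvtColor(np.vstack([f(o),f(im)]),cv2.COLOR_RGB2BGR))
def plate(i):
    h=cv2.cvtColor(i,cv2.COLOR_RGB2HSV);r=cv2.inRange(h,(0,120,80),(8,255,255))|cv2.inRange(h,(172,120,80),(180,255,255))
    z=np.zeros_like(r);z[245:280,296:316]=r[245:280,296:316];v,u=np.nonzero(z);return u.mean(),v.min(),v.max(),len(u)
print(plate(o),plate(im))
# project pin tip heights
K=np.array(c['camera_matrix']);T=np.linalg.inv(c['cam_to_world'])
for z in(.062,.064,.07,.08,.086,.094):
    p=T@[.5435,.003,z,1];print(z,K[0,2]+K[0,0]*p[0]/-p[2],K[1,2]-K[1,1]*p[1]/-p[2])
```

```text
[ 0.57893439 -0.07133863  0.11775318] [-0.79322405 -0.15089074 -0.48677692] 3.75
(np.float64(305.6268656716418), np.int64(245), np.int64(269), 134) (np.float64(305.59420289855075), np.int64(245), np.int64(269), 138)
0.062 305.6955567068331 267.81530497449626
0.064 305.6646185541933 267.16465955398235
0.07 305.57131721504015 265.2024839271903
0.08 305.4141727638169 261.8976544909275
0.086 305.3188863965902 259.89373269264433
0.094 305.1906529463665 257.19691662492016
```

View pics/c3.png

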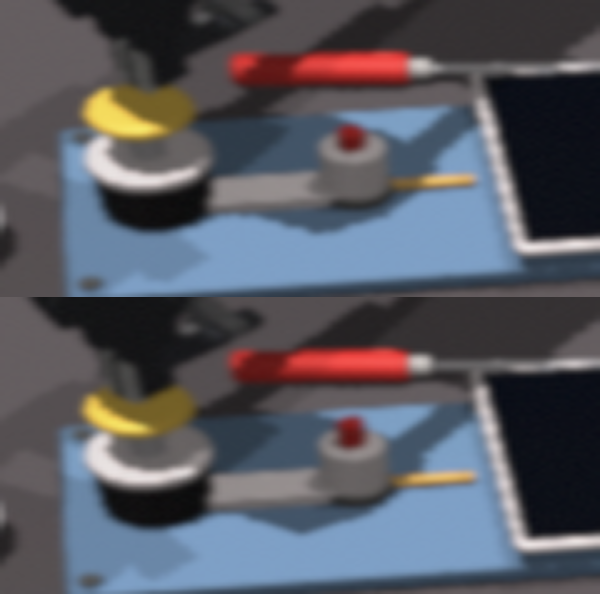

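The first stroke worked. The pin rose a few mm, the cap sprang back up, and the holder, screwdriver and panel haven't moved. Repeating.

jog_arm(
  targets=[
    [0,0,0.012,0],
    [0,0,0.024,0],
    [0,0,0.034,0],
    [0,0,0.039,0],
    [0,0,0.039,0],
  ],
)

```text
time: 4.27
tool_pos: [0.5801, -0.0716, 0.0819]
tool_rot: [0.0, 0.191, 0.982, -0.0]
contact_force: [-7.1, 1.2, 19.8]
gripper_width: 0.004
```

jog_arm(
  targets=[
    [0,0,0,0],
    [0,0,-0.015,0],
    [0,0,-0.03,0],
    [0,0,-0.039,0],
    [0,0,-0.039,0],
  ],
)

```text
time: 4.68
tool_pos: [0.58, -0.0716, 0.1192]
tool_rot: [0.001, 0.191, 0.982, -0.0]
contact_force: [0.5, 0.1, 0.6]
gripper_width: 0.0
```

jog_arm(
  targets=[
    [0,0,0.012,0],
    [0,0,0.024,0],
    [0,0,0.034,0],
    [0,0,0.039,0],
    [0,0,0.039,0],
  ],
)

```text
time: 5.1
tool_pos: [0.5808, -0.0717, 0.0819]
tool_rot: [0.001, 0.191, 0.982, -0.0]
contact_force: [-5.1, 1.4, 23.5]
gripper_width: 0.001
```

jog_arm(
  targets=[
    [0,0,0,0],
    [0,0,-0.015,0],
    [0,0,-0.03,0],
    [0,0,-0.039,0],
    [0,0,-0.039,0],
  ],
)

```text
time: 5.52
tool_pos: [0.5792, -0.0714, 0.1178]
tool_rot: [-0.0, 0.191, 0.982, -0.0]
contact_force: [0.6, -0.5, -0.6]
gripper_width: -0.001
```

Run:
```python
from h import *
s=manip.state();print(s['tool_pos'],s['contact_force'],s['time'])
im,c=grab('scene','s4.png')
o=cv2.cvtColor(cv2.imread('pics/s3.png'),cv2.COLOR_BGR2RGB)
f=lambda i:cv2.resize(i[225:315,235:355],None,fx=5,fy=3.3,interpolation=2)
cv2.imwrite('pics/c4.png',cv2.cvtColor(np.vstack([f(o),f(im)]),cv2.COLOR_RGB2BGR))
```

```text
[ 0.57918503 -0.07137657  0.11781096] [ 0.56619448 -0.48675348 -0.60332816] 5.5167
```

View pics/c4.png

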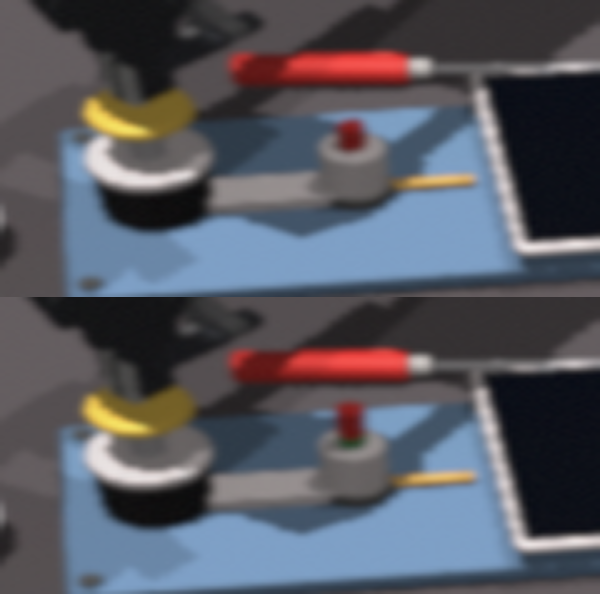

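Three strokes in, a thin band of green shows above the sleeve. I'll add two more, since extra strokes do no harm.

jog_arm(
  targets=[
    [0,0,0.012,0],
    [0,0,0.024,0],
    [0,0,0.034,0],
    [0,0,0.039,0],
    [0,0,0.039,0],
  ],
)

```text
time: 5.98
tool_pos: [0.5795, -0.0714, 0.0819]
tool_rot: [-0.001, 0.191, 0.982, -0.0]
contact_force: [-10.5, 2.2, 27.5]
gripper_width: -0.0
```

jog_arm(
  targets=[
    [0,0,0,0],
    [0,0,-0.015,0],
    [0,0,-0.03,0],
    [0,0,-0.039,0],
    [0,0,-0.039,0],
  ],
)

```text
time: 6.4
tool_pos: [0.5792, -0.0714, 0.1178]
tool_rot: [-0.0, 0.191, 0.982, -0.0]
contact_force: [0.1, 0.1, -0.3]
gripper_width: -0.002
```

jog_arm(
  targets=[
    [0,0,0.012,0],
    [0,0,0.024,0],
    [0,0,0.034,0],
    [0,0,0.039,0],
    [0,0,0.039,0],
  ],
)

```text
time: 6.82
tool_pos: [0.5802, -0.0716, 0.0819]
tool_rot: [0.0, 0.191, 0.982, -0.0]
contact_force: [-8.4, 2.1, 26.2]
gripper_width: 0.0
```

jog_arm(
  targets=[
    [0,0,0,0],
    [0,0,-0.015,0],
    [0,0,-0.03,0],
    [0,0,-0.039,0],
    [0,0,-0.039,0],
  ],
)

```text
time: 7.23
tool_pos: [0.5789, -0.0713, 0.1174]
tool_rot: [-0.0, 0.191, 0.982, 0.0]
contact_force: [0.3, -0.0, -0.2]
gripper_width: 0.0
```

Run:
```python
from h import *
s=manip.state();print(s['tool_pos'],s['contact_force'],s['time'])
im,c=grab('scene','s5.png')
o=cv2.cvtColor(cv2.imread('pics/s4.png'),cv2.COLOR_BGR2RGB)
f=lambda i:cv2.resize(i[225:315,235:355],None,fx=5,fy=3.3,interpolation=2)
cv2.imwrite('pics/c5.png',cv2.cvtColor(np.vstack([f(o),f(im)]),cv2.COLOR_RGB2BGR))
```

```text
[ 0.57893496 -0.071306    0.11740923] [ 0.2675783  -0.03395328 -0.16689464] 7.2333
```

View pics/c5.png

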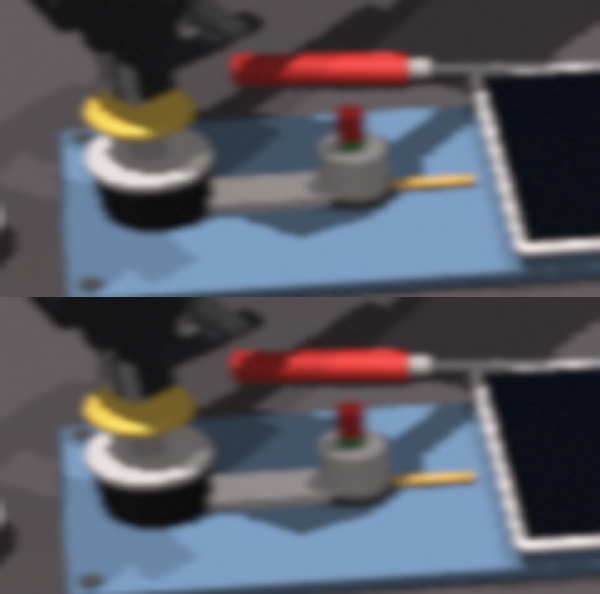

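The pin didn't rise any further on strokes 4 and 5. Its top edge is at row ~257.4, and I predict 257.2 for a tip at 94 mm, so it looks fully out. Moving straight up, then aside for a clear check.

jog_arm(
  targets=[
    [0,0,-0.03,0],
    [0,0,-0.07,0],
    [0,0,-0.11,0],
    [0,0,-0.15,0],
    [0,0,-0.15,0],
  ],
)

```text
time: 7.7
tool_pos: [0.582, -0.072, 0.2753]
tool_rot: [0.005, 0.191, 0.982, -0.0]
contact_force: [0.3, 0.1, 1.7]
gripper_width: 0.0
```

jog_arm(
  targets=[
    [0.03,0.02,0,0],
    [0.06,0.04,0,0],
    [0.09,0.06,0,0],
    [0.12,0.08,0,0],
    [0.15,0.1,0,0],
  ],
)

```text
time: 8.12
tool_pos: [0.4755, 0.0786, 0.2643]
tool_rot: [-0.003, 0.192, 0.981, -0.0]
contact_force: [0.1, 0.8, 0.2]
gripper_width: -0.0
```

jog_arm(
  targets=[
    [0.03,0.02,0,0],
    [0.06,0.04,0,0],
    [0.08,0.05,0,0],
    [0.08,0.05,0,0],
    [0.08,0.05,0,0],
  ],
)

```text
time: 8.53
tool_pos: [0.4211, 0.1544, 0.2653]
tool_rot: [-0.002, 0.19, 0.982, -0.001]
contact_force: [-0.0, -0.4, 0.6]
gripper_width: -0.0
```

Run:
```python
from h import *
s=manip.state();print(s['tool_pos'],s['contact_force'],s['time'])
P=[]
for n,px in(('scene',(296,250,316,275)),('top',(315,205,337,240))):
    im,c=grab(n,n+'_end.png');o=cv2.cvtColor(cv2.imread('pics/'+n[0]+'1.png'),cv2.COLOR_BGR2RGB)
    for k,i in(('before',o),('after',im)):
        h=cv2.cvtColor(i,cv2.COLOR_RGB2HSV);r=cv2.inRange(h,(0,110,60),(8,255,255))|cv2.inRange(h,(172,110,60),(180,255,255))
        g=cv2.inRange(h,(40,80,30),(85,255,255));y=cv2.inRange(h,(20,120,90),(35,255,255))
        sub=lambda m,b:np.nonzero(m[b[1]:b[3],b[0]:b[2]])
        v,u=sub(r,px);vg,ug=sub(g,px);b=(245,240,282,285) if n=='scene' else (345,190,378,225);vy,uy=sub(y,b)
        print(n,k,'red u',u.mean()+px[0],'v',v.min()+px[1],v.max()+px[1],len(u),'green',len(vg),(vg.min()+px[1],vg.max()+px[1]) if len(vg) else '','cap',uy.mean()+b[0],vy.mean()+b[1],vy.min()+b[1])
    if n=='scene': a=cv2.resize(im[215:335,205:405],None,fx=3,fy=3,interpolation=2)
    else: bb=cv2.resize(im[160:310,230:430],None,fx=3,fy=1.5*1.2,interpolation=2)
cv2.imwrite('pics/c6.png',cv2.cvtColor(a,cv2.COLOR_RGB2BGR))
cv2.imwrite('pics/c7.png',cv2.cvtColor(cv2.resize(im,None,fx=1,fy=1),cv2.COLOR_RGB2BGR))
```

```text
[0.42108306 0.15443668 0.26534199] [-0.02388319 -0.36381185  0.64571712] 8.5333
scene before red u 305.15555555555557 v 250 269 45 green 0  cap 262.5145631067961 257.9482200647249 250
scene after red u 304.8382352941176 v 250 266 68 green 1 (np.int64(268), np.int64(268)) cap 262.5 257.9220779220779 250
top before red u 325.6 v 225 229 15 green 0  cap 359.8 206.915 199
top after red u 325.6875 v 224 228 16 green 0  cap 359.8242424242424 207.2 199
```

View pics/c6.png

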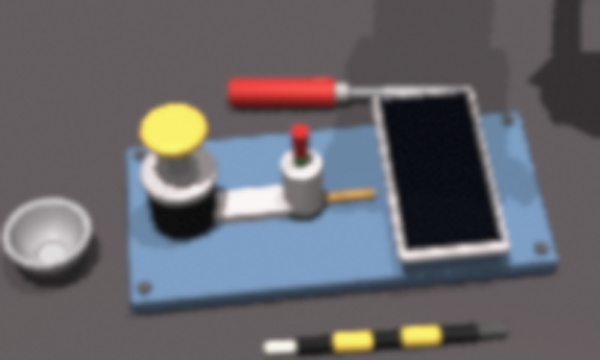

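View pics/top_end.png

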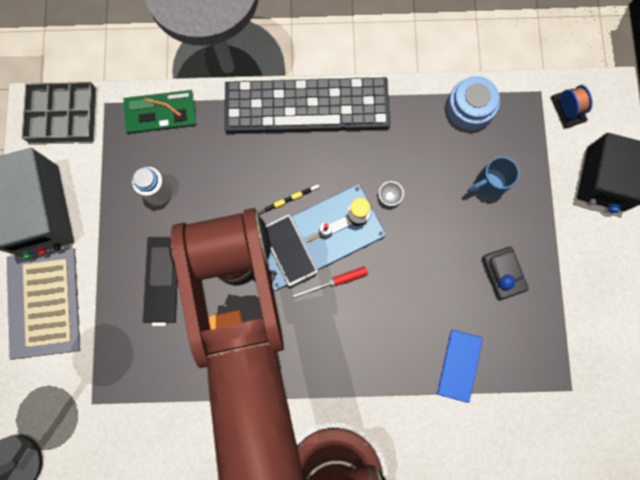

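The pin is up with red above green, and its top at row ~256.7 matches fully out. The cap is back up at the same pixel as at the start. The top view shows the holder, panel, tools and other items in place, and the arm is clear. Handing in.

```bash
python3 -c "
from plant import manip
print(manip.job_done())"
```

```text
the job is handed in; nothing more can be done
None
```

The vacuum holder is primed: I pushed the yellow plunger down five full strokes with shut fingertips and let it spring back up each time. The job was handed in at about 8.7 s; it reported no verdict.

- **Strokes:** the fingertips reached 82 mm above the bench each time and then lifted clear with no contact force. The highest vertical force I read was about 28 N.
- **Pin:** its tip measured about 94 mm above the bench, with green showing above the sleeve. It did not rise on strokes 4 and 5, so it was already fully out after the third.
- **Plunger and bench:** the plunger cap is back within half a pixel of where it started. By eye, the holder, panel and everything else in view are unmoved. The arm hid the orange look-alike and part of the battery in the last picture.
- **Checks that disagreed:** my automatic colour mask found only one green pixel, because the image is blurry. For the green band I relied on the enlarged pictures. I also saw up to about 10 N of sideways force at the bottom of the strokes, but the holder showed no shift.

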